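# Open the desk drawer and lay the straightedge along the writing board

## Task

The ink bottle stands in the way of the little chest's drawer: first stand it upright on the cork coaster and let go. Then pull the drawer well open, take out the brass straightedge and lay it flat on the table, rib up, flush along the long edge of the writing board that faces the robot, its whole length within that edge, and finally push the drawer fully shut again. Do not shift or tip the cup, dropper, frog, inkstone or copybook.

Things in the scene. Friction and masses are not known exactly. Their poses are not given: they have to be found in the camera images.
- drawer_handle (a point): middle of the dark steel bar handle of the chest's only drawer: bar 11 mm thick, 110 mm long, level, 52 mm above the table, axis 40 mm in front of the drawer's face (34 mm clear gap behind it). Axes: y along the bar, x into the chest, so the drawer pulls out along -x; the frame moves with the drawer
- chest: low fixed wooden chest, 200 mm deep, 280 wide, 80 high. Origin: on the table under the middle of its front opening (55 mm behind the handle's axis when shut); x points to its back. Drawer front 15 mm thick, 280 wide, top edge 69 mm above the table; tray 174 mm deep, 238 wide inside, floor 18 mm and side walls' tops 60 mm above the table
- drawer (a joint): how far the drawer is out, m: 0 shut, 0.14 at its stop; it starts 0 to 0.02 out. It must be at least 0.10 out to count as well open; 0.13 gives good room above the straightedge
- straightedge: brass bar 180 mm long (y), 30 wide (x), 12 thick, with a black grip rib along the middle of its top (70 mm long, 12 wide, 20 tall; 32 mm high in all), 0.4 kg. Origin: centre of its underside. Starts rib up in the drawer, roughly across it, 40 to 70 mm behind the chest's front opening; a red box (26 x 130 x 18 mm) lies behind it in the drawer
- straightedge_end_a (a point): point on the straightedge's underside, on its middle line, 85 mm from its centre towards its -y end; axes as the straightedge's
- straightedge_end_b (a point): the same towards its +y end
- board_edge (a point): middle of the long edge facing the robot of the dark wooden writing board (fixed, 150 x 240 mm, 10 mm thick, white sheet on it), at table height. y runs along that edge (240 mm long), x points into the board. A straightedge lying flush has its middle line at x = -15 mm in this frame
- bottle: black ink bottle with a green band, standing: body 52 mm in diameter up to 82 mm, then a shoulder to a white cap 34 mm in diameter from 96 to 120 mm above its foot, 0.18 kg. Origin: centre of its foot
- coaster: round cork coaster fixed on the table, 84 mm in diameter, 3 mm thick. Origin: centre of its underside
- cup: white cup, 74 mm wide, 85 mm high, to be left alone. Origin: centre of its foot
- inkstone: round black inkstone, 120 mm wide, 25 mm high, behind the writing board, to be left alone. Origin: centre of its foot
- frog: green frog paperweight, 42 x 75 x 40 mm, standing on the writing board, to be left alone. Origin: centre of its foot
- dropper: blue ceramic water dropper, 56 mm wide, 60 mm high, standing in front of the writing board, to be left alone. Origin: centre of its foot
- book: blue copybook, 115 x 200 x 22 mm, lying on top of the chest, to be left alone. Origin: centre of its underside

How it is judged (in metres and radians):
On the way, in this order (a step that is already met when the one before it is completed fails the run):
1. the ink bottle stands released on the coaster, the drawer still not pulled open (horizontal distance between bottle and coaster below 0.018 m and height (world z) of bottle between 0.001 and 0.007 m and angle between bottle's own z axis and vertical below 0.1 rad and linear speed of bottle below 0.02 m/s and contact force between the fingers and bottle below 0.2 N and value of joint drawer below 0.06 m), for 0.2 s.
2. the drawer is pulled well open (at least 0.10 m), the straightedge still in it (value of joint drawer above 0.1 m and horizontal distance between straightedge and drawer_handle below 0.2 m), for 0.2 s.
At the end, for the whole second after the job is handed in: Straightedge flat on the table, rib up, at rest, flush on the board's robot-facing long edge (each end within 3 mm of touching), centre within 33 mm of the edge's middle; bottle upright, released, at rest on the coaster (within 18 mm of its centre); drawer shut (within 6 mm) (x of straightedge_end_a in the frame of board_edge between -0.018 and -0.012 m and x of straightedge_end_b in the frame of board_edge between -0.018 and -0.012 m and y of straightedge in the frame of board_edge between -0.033 and 0.033 m and height (world z) of straightedge below 0.004 m and angle between straightedge's own z axis and vertical below 0.05 rad and linear speed of each of straightedge, bottle below 0.02 m/s and horizontal distance between bottle and coaster below 0.018 m and height (world z) of bottle between 0.001 and 0.007 m and angle between bottle's own z axis and vertical below 0.1 rad and contact force between the fingers and bottle below 0.2 N and value of joint drawer below 0.006 m).
It fails at once if the cup, dropper or frog is shifted by more than 30 mm or tipped (distance of any of cup, dropper, frog from where it was at the start of the episode above 0.03 m or angle between any of cup, dropper, frog's own z axis and vertical above 0.5 rad).
It fails at once if the inkstone or book is shifted by more than 30 mm or tipped (distance of any of inkstone, book from where it was at the start of the episode above 0.03 m or angle between any of inkstone, book's own z axis and vertical above 0.5 rad).
It fails at once if the ink bottle is tipped over (angle between bottle's own z axis and vertical above 0.6 rad).
It also fails if it takes over 72 s, if anything falls off the work surface, if the arm or the gripper's body presses on something with over 40 N, if the wrist force passes 120 N, or if a joint passes its speed limit or range.

## Robot

A 7-joint arm with a two-finger parallel gripper is mounted at the origin on the work surface. World frame = base frame: x ahead of the robot, y to its left, z up, the work surface at z = 0. Lengths are in mm, angles in rad, forces in N, time in s.
With the tool pointing down it reaches from about 400 to 750 mm from the base axis. Payload 19.5 kg.
Tool frame: the origin (TCP) lies between the finger pads; the fingertips stand finger_overhang ahead of it and the grasp point (between the pads) lies 11 mm behind it (finger_overhang is the distance from the TCP to the fingertips, in mm); z points along the fingers, y is the line along which they close (so a half turn about z gives the same grasp; the last joint's range is limited). The gripper opens to 85 mm and grips with 20 to 120 N. Pads are 22 mm wide; open, the fingers measure 114 mm over their backs; the gripper's body (76 mm by 85 mm) begins 54 mm behind the grasp point. The pads swing forward as they close: fully open they stand 13 mm farther back than shut.
Start: joints at [1.205, 0.707, -0.028, 1.485, 0.022, 0.951, -0.075], TCP at [182.941, -545.095, 239.268] pointing down, gripper open.
Joint ranges: [-2.71, 2.71], [-0.32, 2.16], [-1.57, 1.52], [0, 2.45], [-1.46, 4.6], [0, 2.02], [-2.83, 2.83]. Speed limits (rad/s): [1.89, 1.89, 2.57, 2.57, 3.01, 3.01, 3.01].

## Interface

Orientations are given as a rotation vector (axis times angle).
In Python, from station import * gives the robot as it stands.
- The arm moves only by the tool carry_out, never from a script. Its argument "targets" is a list that holds one entry, the list of rows, each a list of 7 numbers: the shift along the tool's x, y, z scaled (see below), then the turn, a rotation vector about the tool's x, y, z scaled (see below), then the opening, from -1 (shut) to 1 (fully open). In form: [[[dx, dy, dz, wx, wy, wz, fingers], ...]]. A call has exactly 10 rows; each row shifts and turns the commanded pose from where the row before left it, along the tool's axes as they then stand; what a row does not reach is not made up. The controller multiplies each number of a shift by 40 mm and each number of a turn by 5 degrees. A row lasts 1/10 s, in which the tool goes at most 50 mm and 8.59 degrees, less where a joint would pass 70% of its speed; a pose out of reach is approached as far as the arm can. A call with a number of a shift or a turn outside -1 to 1 is refused whole. A call with a gripper value outside its range is refused whole. The fingers move at their own pace and stop on an object; the grip force is fixed at half the most. Time passes only in rows, so rows that do not move let the fingers close, or fill a call up. It gives the time, the measured TCP pose, the force, the opening and the grip force at its end, in the units of the state.
- observe(): the state, without advancing time (a new reading comes with each control period).
- read_camera(name): name is "side" or "top" or "wrist"; returns the picture (400x640x3 uint8, red, green, blue); there is no depth.
- get_calibration(name): a dict with "fx", "fy", "cx", "cy" (pixels), "extrinsics" (4x4, takes a point from camera to world coordinates). Camera axes: x right, y down, z forward; pixel columns grow to the right and rows downward; lengths in mm; the calibration is good to about 2 mm. A picture is of the moment at which its call begins: read the wrist's pose just before it. get_calibration takes no time and is no camera call; for the wrist camera it gives the pose at the moment of the call.
- hand_in(): hands the job in; it is judged then, once.
The state is a dict: "clock": time; "joint_pos": joint angles; "joint_velocities": joint speeds; "joint_torque": joint torques, N m; "eef_pos": TCP position; "tcp_rot": TCP orientation; "wrist_force": force on the tool from outside, world axes, zero at the start; "moment": the same for the moment, N m; "width": opening from 0.0 (shut) to 1.0 (fully open); "finger_force": force on a finger pad.
Only numpy, scipy, OpenCV 4.12 (cv2) and the standard library are available. Lean on these libraries where they do the work, as an engineer would, in place of code of your own. Each camera call takes 0.05 s, during which the arm holds its last target. There are 200 camera calls.

## Working session

There is one attempt and no reset: what is moved stays moved. The work goes in short steps, Python scripts to look and compute and a tool call to move; the robot and the scene stay as the last step left them, time stands still between calls to the robot, and variables do not carry over. Pictures are saved under pics/ and viewed, at most 10 in all, crops included, and the job is handed in when it is done.

Besides the shell and the picture viewer there is one more tool, called after "Emit:" as name([rows], argument=value, ...), one row to a line, values as JSON. carry_out: Moves the arm, as the interface text tells. Shifts and turns lie within -1 to 1; 1 stands for 40 mm of shift or 5 degrees of turn. Its arguments: {"type":"object","properties":{"targets":{"type":"array","items":{"type":"array","items":{"type":"array","items":{"type":"number","minimum":-1,"maximum":1}}}}},"required":["targets"]}

```bash
mkdir -p pics; ls
python3 - <<'E'
from station import *
import cv2,numpy as np
s=observe(); print({k:np.round(v,3) for k,v in s.items()})
for n in("top","side"):
    im=read_camera(n); cv2.imwrite(f"pics/{n}0.png",im[:,:,::-1]); c=get_calibration(n); print(n,c["fx"],c["fy"],c["cx"],c["cy"],np.round(c["extrinsics"],3).tolist())
E
```

```text
pics
{'clock': np.float64(0.0), 'joint_pos': array([ 1.205,  0.707, -0.028,  1.485,  0.022,  0.951, -0.076]), 'joint_velocities': array([ 0.   , -0.   , -0.001, -0.   ,  0.   ,  0.   , -0.001]), 'joint_torque': array([ 0.0000e+00, -8.8321e+01,  1.2350e+00, -2.3616e+01,  1.7000e-02,
        7.0000e-03, -0.0000e+00]), 'eef_pos': array([ 182.825, -544.881,  238.846]), 'tcp_rot': array([-3.099, -0.506,  0.   ]), 'wrist_force': array([-0.451,  0.464, -0.456]), 'moment': array([0.009, 0.031, 0.018]), 'finger_force': np.float64(0.0), 'width': np.float64(0.999)}
top 361.2089470275012 361.2089470275012 315.57656504529643 194.9595913685933 [[0.017, -0.98, 0.196, 418.585], [-1.0, -0.02, -0.014, -4.62], [0.018, -0.196, -0.98, 896.102], [0.0, 0.0, 0.0, 1.0]]
side 458.42829538720144 458.42829538720144 318.52633613136703 202.91130132558078 [[-0.86, -0.276, 0.428, 68.39], [-0.509, 0.443, -0.738, 879.839], [0.014, -0.853, -0.522, 712.594], [0.0, 0.0, 0.0, 1.0]]
```

View pics/top0.png

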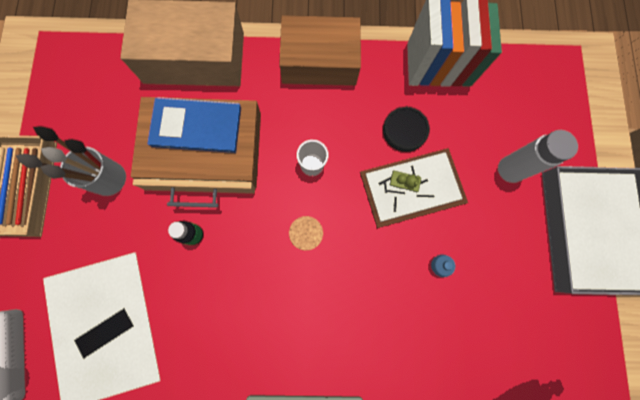

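View pics/side0.png

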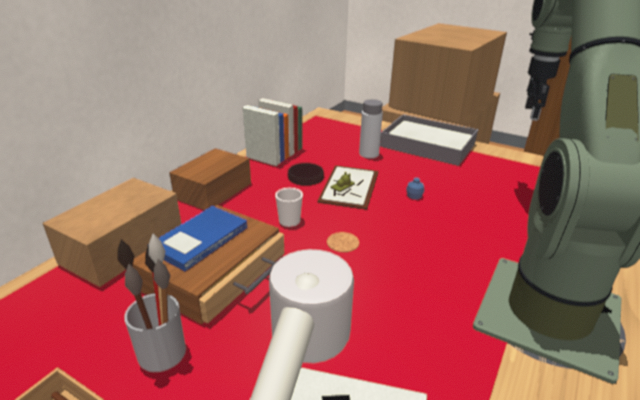

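The top view shows the bottle at (187,232) with its cap at (178,229), and the coaster at (306,233). The handle bar runs (170,205)-(216,207), and the board's near edge runs (378,224)-(466,203). The cup is at (312,157), the dropper at (443,265). In the side view the teapot hides the bottle; the coaster is at (343,242).

```bash
cat > h.py <<'E'
from station import *
import cv2,numpy as np
from scipy.spatial.transform import Rotation as R
np.set_printoptions(suppress=True,precision=2)
def ray(c,uv):
    uv=np.atleast_2d(uv).astype(float); E=np.array(c["extrinsics"])
    d=np.c_[(uv[:,0]-c["cx"])/c["fx"],(uv[:,1]-c["cy"])/c["fy"],np.ones(len(uv))]@E[:3,:3].T
    return E[:3,3],d
def plane(c,uv,z):
    o,d=ray(c,uv); return o+d*((z-o[2])/d[:,2])[:,None]
def proj(c,p):
    E=np.array(c["extrinsics"]); q=(np.atleast_2d(p)-E[:3,3])@E[:3,:3]
    return np.c_[q[:,0]/q[:,2]*c["fx"]+c["cx"],q[:,1]/q[:,2]*c["fy"]+c["cy"]]
def tri(obs): # list of (calib, uv)
    A=np.zeros((3,3));b=np.zeros(3)
    for c,uv in obs:
        o,d=ray(c,uv); d=d[0]/np.linalg.norm(d[0]); M=np.eye(3)-np.outer(d,d); A+=M;b+=M@o
    p=np.linalg.solve(A,b)
    return p,[np.linalg.norm(np.cross(p-ray(c,uv)[0],ray(c,uv)[1][0]/np.linalg.norm(ray(c,uv)[1][0]))) for c,uv in obs]
def shot(n):
    c=get_calibration(n); im=read_camera(n); return c,im,cv2.cvtColor(im,cv2.COLOR_RGB2HSV)
def blobs(m,amin=30):
    n,l,st,ce=cv2.connectedComponentsWithStats(m.astype(np.uint8)*1)
    return [(st[i].tolist(),ce[i].round(1)) for i in range(1,n) if st[i][4]>=amin],l
def move(target_pos,target_rotvec=None):
    "commanded shift (tool axes) from the measured pose, units of 40 mm / 5 deg"
    s=observe(); r=R.from_rotvec(s["tcp_rot"]); d=r.inv().apply(np.array(target_pos)-s["eef_pos"])
    w=(r.inv()*R.from_rotvec(target_rotvec)).as_rotvec() if target_rotvec is not None else np.zeros(3)
    return d/40,np.degrees(w)/5
def down(yaw): # tool down, closing axis y at angle yaw(deg) from world y ; tool x at yaw from world x
    return (R.from_euler("z",yaw,degrees=True)*R.from_euler("x",180,degrees=True)).as_rotvec()
E
python3 - <<'E'
from h import *
s=observe(); r=R.from_rotvec(s["tcp_rot"]).as_matrix(); print(r)
ct,it,ht=shot("top"); cs,i2,hs=shot("side"); cw,iw,hw=shot("wrist")
cv2.imwrite("pics/w0.png",iw[:,:,::-1])
print("wristcam in tool",(r.T@(np.array(cw["extrinsics"])[:3,3]-s["eef_pos"])), r.T@np.array(cw["extrinsics"])[:3,:3],cw["fx"])
H,S,V=[ht[...,i] for i in range(3)]
# coaster
m=(H>8)&(H<22)&(S>80)&(V>120); mm=np.zeros_like(m); mm[205:260,275:340]=m[205:260,275:340]
b,_=blobs(mm); print("coaster top",b,[plane(ct,x[1],3)[0] for x in b])
H2,S2,V2=[hs[...,i] for i in range(3)]
m=(H2>8)&(H2<25)&(S2>60)&(V2>100); mm=np.zeros_like(m); mm[225:260,320:365]=m[225:260,320:365]
b2,_=blobs(mm); print("coaster side",b2,tri([(ct,b[0][1]),(cs,b2[0][1])]))
# bottle: cap, green
m=(S<60)&(V>150); mm=np.zeros_like(m); mm[215:250,160:210]=m[215:250,160:210]; b,_=blobs(mm,10); print("cap",b,[plane(ct,x[1],120)[0] for x in b])
m=(H>45)&(H<85)&(S>100)&(V>30); mm=np.zeros_like(m); mm[215:250,160:215]=m[215:250,160:215]; b,_=blobs(mm,5); print("band",b)
# board non-red
m=~(((H<8)|(H>168))&(S>150)); mm=np.zeros_like(m); mm[145:230,355:470]=m[145:230,355:470]
b,l=blobs(mm,500); print("board",b)
ys,xs=np.nonzero(mm); pts=np.c_[xs,ys]; q=cv2.boxPoints(cv2.minAreaRect(pts.astype(np.float32))); print(q, plane(ct,q,10))
# dropper, cup
m=(H>95)&(H<125)&(S>80); mm=np.zeros_like(m); mm[245:285,425:465]=m[245:285,425:465]; b,_=blobs(mm); print("dropper",b,[plane(ct,x[1],30)[0] for x in b])
cup=plane(ct,(312,150),85); print("cup rim",cup)
# chest & handle approx
for uv in [(171,205),(216,207)]: print("handle",plane(ct,uv,52))
print("front top",plane(ct,[(134,187),(254,190)],80))
cv2.imwrite("pics/crop.png",cv2.resize(it[130:260,120:280,::-1],(800,650)[:2],interpolation=cv2.INTER_CUBIC)[:600])
E
```

```text
[[ 0.95  0.32 -0.  ]
 [ 0.32 -0.95  0.  ]
 [-0.   -0.   -1.  ]]
wristcam in tool [  65.46    0.64 -133.55] [[-0.   -0.97 -0.26]
 [ 1.   -0.    0.  ]
 [-0.   -0.26  0.97]] 304.4717807987891
coaster top [([289, 216, 34, 34, 878], array([305.5, 232.9]))] [array([501.34,   5.79,   3.  ])]
coaster side [([327, 232, 32, 20, 476], array([342.6, 241.7]))] (array([501.28,   5.66,  -1.04]), [np.float64(0.4705879596360529), np.float64(0.4705879596360073)])
cap [([169, 222, 15, 16, 200], array([176. , 229.6]))] [array([492.34, 281.  , 120.  ])]
band [([187, 225, 15, 19, 138], array([196. , 235.1]))]
board [([361, 149, 106, 79, 5272], array([412.7, 187.5]))]
[[355.33 154.68]
 [446.27 129.3 ]
 [466.63 202.27]
 [375.69 227.64]] [[ 703.4  -117.47   10.  ]
 [ 778.06 -355.98   10.  ]
 [ 585.11 -396.94   10.  ]
 [ 516.88 -166.93   10.  ]]
dropper [([432, 256, 23, 20, 361], array([442.8, 265.4]))] [array([ 428.09, -321.28,   30.  ])]
cup rim [[688.42  -6.02  85.  ]]
handle [[556.42 323.06  52.  ]]
handle [[553.77 217.35  52.  ]]
front top [[591.94 400.42  80.  ]
 [590.66 125.7   80.  ]]
```

View pics/crop.png

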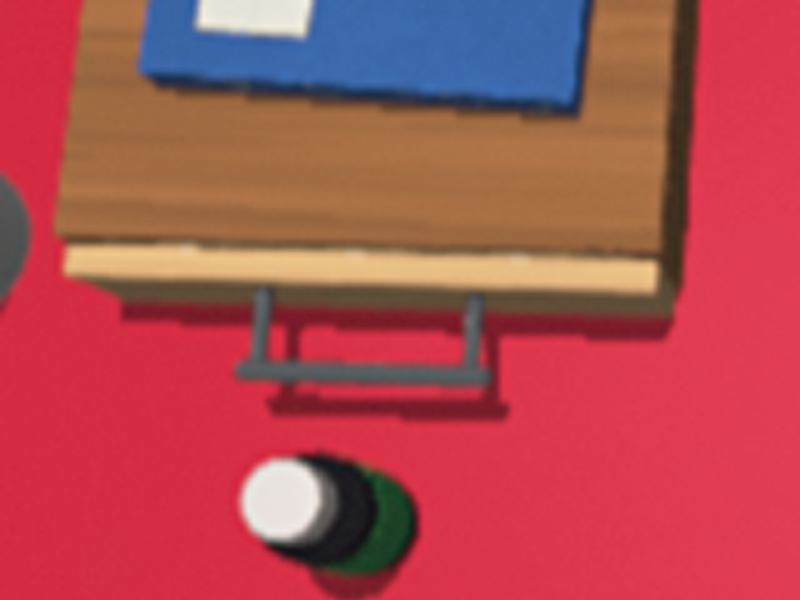

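The crop shows a bar handle at z 52 with its axis near x≈555, y 217–323. The drawer front is at rows 178–185 of the top picture, with the bottle just in front of the handle. I'll sweep around the base towards the board and measure from the wrist camera on the way.

Emit:
carry_out([
  [[1, 0, 0, 0, 0, -0.8, 1], [1, 0, 0, 0, 0, -0.8, 1], [1, 0, 0, 0, 0, -0.8, 1], [1, 0, 0, 0, 0, -0.8, 1], [1, 0, 0, 0, 0, -0.8, 1], [1, 0, 0, 0, 0, -0.8, 1], [1, 0, 0, 0, 0, -0.8, 1], [1, 0, 0, 0, 0, -0.8, 1], [1, 0, 0, 0, 0, -0.8, 1], [1, 0, 0, 0, 0, -0.8, 1]],
])

```text
clock: 1.25
eef_pos: [498.8, -310.3, 239.1]
tcp_rot: [-2.738, -1.54, 0.0]
wrist_force: [0.2, -0.3, 1.2]
width: 1.002
finger_force: 0.0
```

Run:
```python
from h import *
import pickle
s=observe(); print(s["eef_pos"],s["joint_pos"],s["clock"])
cw,iw,hw=shot("wrist"); pickle.dump((cw,iw),open("w1.pkl","wb")); cv2.imwrite("pics/w1.png",iw[:,:,::-1])
print(s["eef_pos"]-observe()["eef_pos"])
```

```text
[ 498.79 -310.32  239.13] [ 0.59  0.73 -0.17  1.43  0.14  0.99 -0.17] 1.25
[-4.04 -6.52 -0.06]
```

View pics/w1.png

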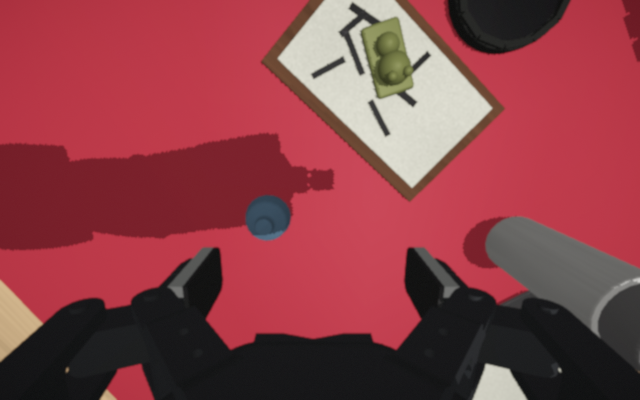

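The wrist picture shows the board's near edge from (263,62) to (410,200), the frog on the board at (385,57) and the dropper at (268,217). I'll sweep on towards the coaster.

Emit:
carry_out([
  [[1, 0, 0, 0, 0, -0.8, 1], [1, 0, 0, 0, 0, -0.8, 1], [1, 0, 0, 0, 0, -0.8, 1], [1, 0, 0, 0, 0, -0.8, 1], [1, 0, 0, 0, 0, -0.8, 1], [1, 0, 0, 0, 0, -0.8, 1], [1, 0, 0, 0, 0, -1, 1], [1, 0, 0, 0, 0, -1, 1], [0.5, 0, 0, 0, 0, -1, 1], [0, 0, 0, 0, 0, -1, 1]],
])

```text
clock: 2.3
eef_pos: [590.8, 13.2, 239.3]
tcp_rot: [-1.955, -2.457, -0.002]
wrist_force: [-0.8, -0.7, 0.2]
width: 0.996
finger_force: 0.0
```

Run:
```python
from h import *
import pickle
s=observe(); print(s["eef_pos"],s["joint_pos"])
cw,iw,hw=shot("wrist"); pickle.dump((cw,iw),open("w2.pkl","wb")); cv2.imwrite("pics/w2.png",iw[:,:,::-1])
s=observe(); print(s["eef_pos"])
# board from w1
c1,i1=pickle.load(open("w1.pkl","rb")); h1=cv2.cvtColor(i1,cv2.COLOR_RGB2HSV)
red=((h1[...,0]<6)|(h1[...,0]>165))&(h1[...,1]>140)
print("cam",np.array(c1["extrinsics"])[:3,3])
def edge(c,red,a,b,z):
    a=np.array(a,float);b=np.array(b,float);d=(b-a)/np.linalg.norm(b-a);n=np.array([-d[1],d[0]]);P=[]
    for t in np.linspace(.08,.92,60):
        p=a+(b-a)*t
        v=[red[int(round((p+n*k)[1])),int(round((p+n*k)[0]))] for k in np.arange(-10,10.1,.5)]
        v=np.array(v).astype(int); j=np.nonzero(np.diff(v))[0]
        if len(j): P.append(p+n*(-10+.5*j[np.argmin(abs(j-20))]+.25))
    P=np.array(P); W=plane(c,P,z)[:,:2]
    l=cv2.fitLine(W.astype(np.float32),cv2.DIST_HUBER,0,.01,.01).ravel()
    q=W-l[2:]; r=q@np.array([-l[1],l[0]]); return l,np.abs(r).mean(),len(P)
for z in(0,10):
    l,r,n=edge(c1,red,(263,62),(410,200),z); print(z,l,np.degrees(np.arctan2(l[1],l[0])),r,n, plane(c1,[(263,62),(410,200),(502,105)],z)[:,:2])
ct,it,ht=shot("top"); redt=((ht[...,0]<6)|(ht[...,0]>165))&(ht[...,1]>140)
for z in(0,10):
    l,r,n=edge(ct,redt,(378,225),(466,203),z); print("top",z,l,np.degrees(np.arctan2(l[1],l[0])),r,n,plane(ct,[(378,225),(466,203)],z)[:,:2])
print("frog/cup", plane(c1,(268,217),30))
# wrist 2: coaster, cap
H,S,V=[hw[...,i] for i in range(3)]
m=(H>8)&(H<22)&(S>80)&(V>100); b,_=blobs(m[:250],200); 
for x in b: print("cork?",x,plane(cw,x[1],3))
m=(S<60)&(V>140); b,_=blobs(m,60)
for x in b: print("white",x,plane(cw,x[1],120))
```

```text
[590.76  13.2  239.3 ] [ 0.09  0.75 -0.35  1.42  0.27  1.03 -0.09]
[590.87  11.08 239.23]
cam [ 533.17 -255.18  372.57]
0 [   0.28   -0.96  546.15 -269.36] -73.513374 0.3328858304676706 60 [[ 517.79 -171.33]
 [ 587.06 -401.84]
 [ 730.24 -354.87]]
10 [   0.28   -0.96  545.81 -268.98] -73.51335 0.32395202524913747 60 [[ 518.2  -173.58]
 [ 585.61 -397.9 ]
 [ 724.95 -352.2 ]]
top 0 [   0.3    -0.95  571.78 -349.69] -72.625046 0.8349639827455694 21 [[ 524.72 -174.64]
 [ 585.06 -399.63]]
top 10 [   0.3    -0.95  570.07 -345.84] -72.625374 0.8256937247476948 21 [[ 523.53 -172.74]
 [ 583.2  -395.22]]
frog/cup [[ 430.22 -321.51   30.  ]]
cork? ([345, 0, 253, 119, 13658], array([461.5,  60.1])) [[723.42 177.29   3.  ]]
cork? ([604, 65, 36, 29, 398], array([627.2,  81.9])) [[914.82 197.8    3.  ]]
cork? ([206, 130, 69, 68, 3502], array([240.4, 162.8])) [[501.32   8.36   3.  ]]
cork? ([554, 181, 42, 69, 554], array([570.8, 214.3])) [[920.91  37.68   3.  ]]
cork? ([613, 200, 27, 50, 700], array([630.4, 232.3])) [[1006.32   32.42    3.  ]]
white ([589, 34, 21, 38, 62], array([600.1,  52.3])) [[777.68 173.93 120.  ]]
white ([353, 182, 77, 79, 4553], array([389. , 221.2])) [[660.11   8.38 120.  ]]
white ([172, 287, 10, 10, 67], array([177.7, 290.6])) [[ 487.8  -101.07  120.  ]]
white ([445, 287, 11, 10, 68], array([448.4, 290.5])) [[733.39 -44.4  120.  ]]
white ([240, 297, 96, 47, 2962], array([287.1, 316. ])) [[ 592.63 -104.81  120.  ]]
white ([292, 325, 20, 11, 156], array([300.9, 330.1])) [[ 608.81 -117.16  120.  ]]
```

View pics/w2.png

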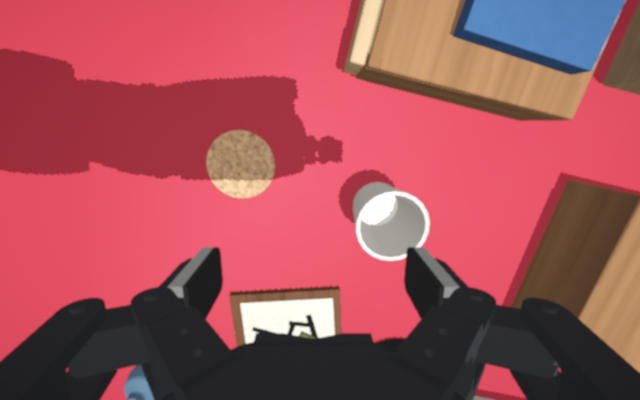

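The coaster is at pixel (240,163), the cup at (392,225), and the chest's right front corner at (345,70). The coaster measures (501,7), which agrees with the top and side views. Next I move over the bottle.

Emit:
carry_out([
  [[0.69, -0.12, 0, 0, 0, -0.95, 1], [0.7, -0.06, 0, 0, 0, -0.95, 1], [0.7, 0, 0, 0, 0, -0.95, 1], [0.7, 0.05, 0, 0, 0, -0.95, 1], [0.69, 0.11, 0, 0, 0, -0.95, 1], [0.68, 0.16, 0, 0, 0, -0.95, 1], [0.67, 0.22, 0, 0, 0, -0.95, 1], [0.65, 0.27, 0, 0, 0, -0.95, 1], [0.62, 0.33, 0, 0, 0, -0.95, 1], [0, 0, 0, 0, 0, -0.95, 1]],
])

```text
clock: 3.4
eef_pos: [492.5, 245.6, 239.5]
tcp_rot: [-0.806, -3.035, -0.002]
wrist_force: [1.0, -0.4, 0.1]
width: 0.998
finger_force: 0.0
```

Run:
```python
from h import *
import pickle
cw,iw,hw=shot("wrist"); pickle.dump((cw,iw),open("w3.pkl","wb")); cv2.imwrite("pics/w3.png",iw[:,:,::-1])
ct=get_calibration("top")
H,S,V=[hw[...,i] for i in range(3)]
m=(S<60)&(V>140); b,_=blobs(m[:280],60)
for x in b: print("white",x,plane(cw,x[1],120),tri([(ct,(176.0,229.6)),(cw,x[1])]))
m=(H>45)&(H<85)&(S>100)&(V>30); b,_=blobs(m,60); print("green",b)
m=(V<110)&(S<110); b,_=blobs(m[:250],200)
for x in b: print("dark",x,plane(cw,x[1],52))
s=observe(); print(s["eef_pos"],s["joint_pos"])
```

```text
white ([367, 0, 121, 65, 4007], array([426.5,  21.4])) [[416.26 386.17 120.  ]] (array([451.27, 110.49, 677.86]), [np.float64(34.401236325006074), np.float64(34.401236325006)])
white ([592, 135, 48, 98, 660], array([609.2, 192.3])) [[612.92 467.44 120.  ]] (array([445.16, 224.9 , 382.87]), [np.float64(44.72844473073351), np.float64(44.72844473073356)])
white ([331, 156, 40, 41, 1258], array([349.6, 175.9])) [[490.42 281.98 120.  ]] (array([492.05, 282.29, 115.71]), [np.float64(0.7382778017453848), np.float64(0.7382778017454673)])
white ([325, 205, 73, 39, 152], array([360.8, 224.5])) [[533.37 270.23 120.  ]] (array([496.32, 264.93, 187.06]), [np.float64(12.891386524825107), np.float64(12.891386524825123)])
green [([320, 141, 29, 22, 121], array([330.3, 147.1]))]
dark ([319, 139, 52, 54, 882], array([338.4, 158.4])) [[482.61 281.78  52.  ]]
dark ([549, 176, 43, 17, 323], array([575.6, 183.5])) [[632.77 489.96  52.  ]]
[493.46 243.64 239.29] [-0.23  0.71 -0.56  1.57  0.43  0.99  0.14]
```

View pics/w3.png

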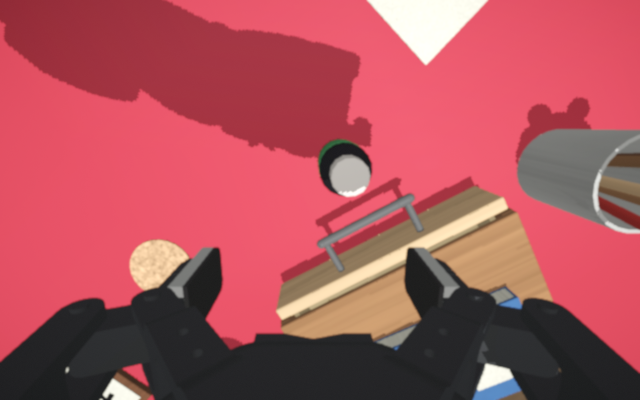

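The bottle cap is at (350,176), which gives world (491,282) and a height of about 116–120, as it should be. The handle bar runs (322,243)–(412,198). Next I descend around the bottle and grip it.

Emit:
carry_out([
  [[0.26, 0.4, 0.3, 0, 0, 0, 1], [0.27, 0.4, 0.3, 0, 0, 0, 1], [0, 0, 0.7, 0, 0, 0, 1], [0, 0, 0.9, 0, 0, 0, 1], [0, 0, 0.9, 0, 0, 0, 1], [0, 0, 0.8, 0, 0, 0, 1], [0, 0, 0.57, 0, 0, 0, 1], [0, 0, 0, 0, 0, 0, 1], [0, 0, 0, 0, 0, 0, -1], [0, 0, 0, 0, 0, 0, -1]],
])

```text
clock: 4.45
eef_pos: [492.2, 281.2, 61.9]
tcp_rot: [0.814, 3.033, 0.002]
wrist_force: [-0.1, 0.0, -0.2]
width: 0.685
finger_force: 0.0
```

Run:
```python
from h import *
s=observe(); print(s["eef_pos"],R.from_rotvec(s["tcp_rot"]).as_matrix(),s["width"],s["finger_force"],s["wrist_force"])
print(move([501.3,7,s["eef_pos"][2]+30]))
```

```text
[492.21 281.16  61.91] [[-0.87  0.5   0.  ]
 [ 0.5   0.87  0.  ]
 [-0.    0.   -1.  ]] 0.685495060991827 0.0 [-0.1   0.01 -0.16]
(array([-3.63, -5.82, -0.76]), array([0., 0., 0.]))
```

Emit:
carry_out([
  [[0, 0, 0, 0, 0, 0, -1], [0, 0, 0, 0, 0, 0, -1], [0, 0, -0.75, 0, 0, 0, -1], [-0.3, -0.5, 0, 0, 0, 0, -1], [-0.6, -0.97, 0, 0, 0, 0, -1], [-0.6, -0.97, 0, 0, 0, 0, -1], [-0.6, -0.97, 0, 0, 0, 0, -1], [-0.6, -0.97, 0, 0, 0, 0, -1], [-0.6, -0.97, 0, 0, 0, 0, -1], [-0.33, -0.47, 0, 0, 0, 0, -1]],
])

```text
clock: 5.45
eef_pos: [501.0, 2.6, 91.3]
tcp_rot: [0.818, 3.032, -0.003]
wrist_force: [0.3, 0.4, -1.1]
width: 0.589
finger_force: 63.8
```

Run:
```python
from h import *
import pickle
c3,i3=pickle.load(open("w3.pkl","rb")); ct,it,ht=shot("top")
cv2.imwrite("pics/t1.png",np.vstack([cv2.resize(it[180:260,130:330,::-1],(800,320),interpolation=cv2.INTER_CUBIC),cv2.resize(shot("side")[1][150:290,220:480,::-1],(520,280)).repeat(1,0) if 0 else np.zeros((1,800,3),np.uint8)]))
s=observe(); print(s["eef_pos"],s["width"],s["finger_force"],s["wrist_force"],s["joint_pos"])
print(move([501.3,7,64.5]))
# handle
a,b=(322,243),(412,198)
print("handle w3",plane(c3,[a,b],52)); 
for w,t in((a,(216.5,206)),(b,(169,204.5))): print(tri([(c3,w),(ct,t)]))
```

```text
[501.34  -0.03  91.1 ] 0.5846245970609688 63.81868044496514 [ 0.22 -8.3  -2.56] [ 0.17  0.87 -0.44  1.9   0.71  0.54  0.29]
(array([0.09, 0.15, 0.66]), array([0., 0., 0.]))
handle w3 [[557.18 220.06  52.  ]
 [560.06 330.68  52.  ]]
(array([558.27, 218.52,  45.96]), [np.float64(1.213589675493319), np.float64(1.213589675493376)])
(array([558.94, 329.57,  51.2 ]), [np.float64(1.7689349549044733), np.float64(1.768934954904523)])
```

View pics/t1.png

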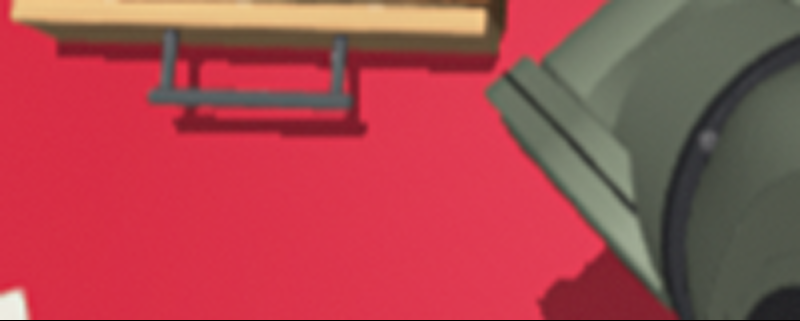

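The top crop shows the handle clear of the bottle now, with its bar at crop (150–352, 98). The bottle is held between the fingers (opening ≈50 mm, 64 N). I'll set it down on the coaster and let go.

Emit:
carry_out([
  [[0, 0, 0, 0, 0, 0, -1], [0, 0, 0.2, 0, 0, 0, -1], [0, 0, 0.2, 0, 0, 0, -1], [0, 0, 0.2, 0, 0, 0, -1], [0, 0, 0.05, 0, 0, 0, -1], [0, 0, 0, 0, 0, 0, -1], [0, 0, 0, 0, 0, 0, 1], [0, 0, 0, 0, 0, 0, 1], [0, 0, 0, 0, 0, 0, 1], [0, 0, 0, 0, 0, 0, 1]],
])

```text
clock: 6.5
eef_pos: [501.0, 7.1, 64.3]
tcp_rot: [-0.811, -3.035, -0.0]
wrist_force: [0.7, 0.2, -0.2]
width: 1.001
finger_force: 0.0
```

Run:
```python
from h import *
s=observe(); print(s["eef_pos"],s["width"],s["finger_force"],s["wrist_force"])
```

```text
[501.01   7.1   64.33] 1.001453508299893 0.0 [ 0.66  0.25 -0.16]
```

Emit:
carry_out([
  [[0, 0, -1, 0, 0, 0, 1], [0, 0, -1, 0, 0, 0, 1], [0, 0, -1, 0, 0, 1, 1], [0.42, 0.79, 0, 0, 0, 1, 1], [0.48, 0.75, 0, 0, 0, 1, 1], [0.55, 0.7, 0, 0, 0, 1, 1], [0.61, 0.65, 0, 0, 0, 1, 1], [0.66, 0.6, 0, 0, 0, 1, 1], [0.71, 0.54, 0, 0, 0, 1, 1], [0.76, 0.47, 0, 0, 0, 1, 1]],
])

```text
clock: 7.5
eef_pos: [531.4, 256.4, 184.5]
tcp_rot: [1.805, 2.571, -0.0]
wrist_force: [0.2, -1.5, 0.3]
width: 0.998
finger_force: 0.0
```

Run:
```python
from h import *
ct,it,ht=shot("top"); cw,iw,hw=shot("wrist"); 
cs,si,_=shot("side")
H,S,V=[ht[...,i] for i in range(3)]
m=(S<60)&(V>150); mm=np.zeros_like(m); mm[210:250,270:340]=m[210:250,270:340]; b,_=blobs(mm,10); print("cap",b,[plane(ct,x[1],123)[0] for x in b])
out=np.vstack([cv2.resize(iw[:250,:,::-1],(800,312)),cv2.resize(si[150:290,200:480,::-1],(800,280) if 0 else (560,280)) if 0 else np.hstack([cv2.resize(si[160:290,210:470,::-1],(560,280)),np.zeros((280,240,3),np.uint8)])])
cv2.imwrite("pics/m1.png",out)
s=observe(); print(s["eef_pos"],s["joint_pos"],s["clock"])
print("chest front",plane(ct,[(133,178.5),(251,180.5)],80))
cw,iw,hw=shot("wrist"); cv2.imwrite("w4.png",iw[:,:,::-1]); import pickle; pickle.dump((cw,iw),open("w4.pkl","wb"))
```

```text
cap [([296, 220, 16, 16, 204], array([303.8, 227.8]))] [array([501.07,   8.28, 123.  ])]
[530.78 257.07 184.09] [-0.34  0.81 -0.35  1.49  0.32  0.89 -0.43] 7.65
chest front [[611.91 405.01  80.  ]
 [612.99 133.76  80.  ]]
```

View pics/m1.png

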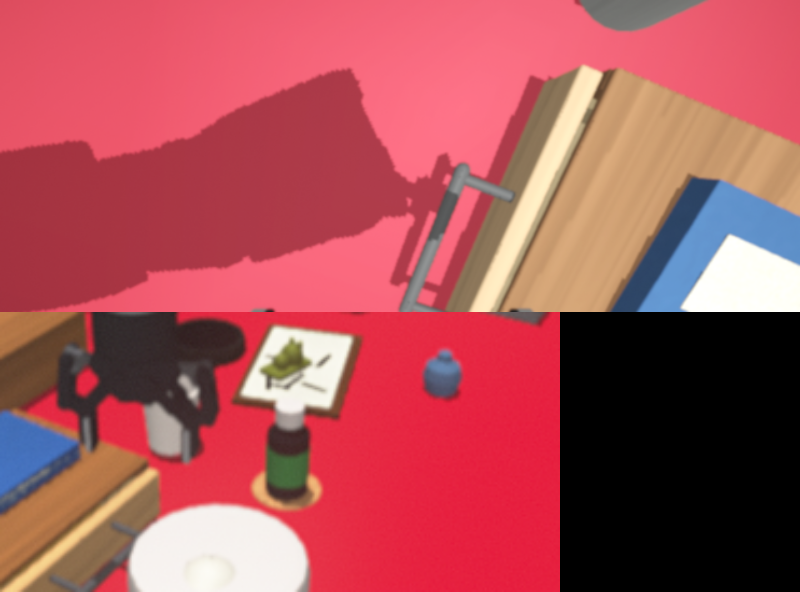

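The bottle stands upright on the coaster (cap at world (501,8)). In the wrist view the handle bar runs from (370,134) to (326,245), in full-picture pixels.

Run:
```python
from h import *
import pickle
cw,iw=pickle.load(open("w4.pkl","rb")); c3,_=pickle.load(open("w3.pkl","rb"))
print(plane(cw,[(370,134),(326,245)],52)); print(tri([(cw,(370,134)),(c3,(412,198))]),tri([(cw,(326,245)),(c3,(322,243))]))
s=observe(); ang=89
p=[557.5,272,120]; print(s["eef_pos"],move(p,down(ang)))
```

```text
[[557.9  324.09  52.  ]
 [558.79 216.09  52.  ]]
(array([552.41, 325.19,  75.14]), [np.float64(2.057041504325881), np.float64(2.0570415043257935)]) (array([556.22, 219.96,  58.49]), [np.float64(1.8027021348794285), np.float64(1.802702134879322)])
[531.15 255.22 184.15] (array([0.17, 0.76, 1.6 ]), array([-0.01,  0.  ,  4.23]))
```

Emit:
carry_out([
  [[0.09, 0.38, 0.2, 0, 0, 0, -0.2], [0.08, 0.38, 0.2, 0, 0, 0, -0.2], [0, 0, 0.3, 0, 0, 1, -0.2], [0, 0, 0.3, 0, 0, 1, -0.2], [0, 0, 0.3, 0, 0, 1, -0.2], [0, 0, 0.3, 0, 0, 1, -0.2], [0, 0, 0.2, 0, 0, 0.23, -0.2], [0, 0, 0.2, 0, 0, 0, -0.2], [0, 0, 0.2, 0, 0, 0, -0.2], [0, 0, 0, 0, 0, 0, -0.2]],
])

```text
clock: 8.7
eef_pos: [557.4, 271.3, 95.6]
tcp_rot: [-2.241, -2.201, 0.002]
wrist_force: [0.4, 0.2, -0.3]
width: 0.4
finger_force: 0.0
```

Run:
```python
from h import *
s=observe(); print(s["eef_pos"],s["width"],s["wrist_force"])
print(move([557.5,272,45],down(89)))
ct,it,ht=shot("top");cw,iw,hw=shot("wrist")
cv2.imwrite("pics/m2.png",cv2.resize(iw[:,:,::-1],(800,500)))
```

```text
[557.42 271.27  95.63] 0.40016559393079815 [ 0.4   0.15 -0.3 ]
(array([0.02, 0.  , 1.27]), array([-0.01,  0.01, -0.01]))
```

View pics/m2.png

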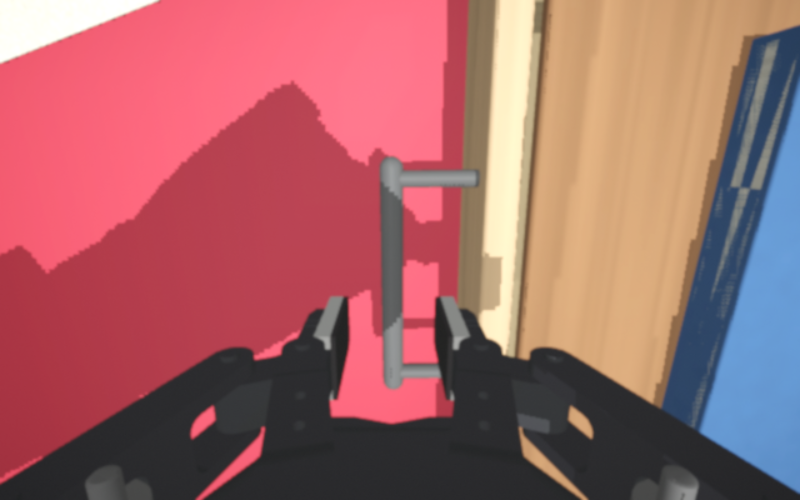

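The handle bar lies between the pads (column 314 in full-picture pixels). I go down and grip it, then start pulling.

Emit:
carry_out([
  [[0, 0, 0.5, 0, 0, 0, -0.2], [0, 0, 0.5, 0, 0, 0, -0.2], [0, 0, 0.25, 0, 0, 0, -0.2], [0, 0, 0, 0, 0, 0, -1], [0, 0, 0, 0, 0, 0, -1], [0, 0, 0, 0, 0, 0, -1], [0, 0, 0, 0, 0, 0, -1], [0, -0.2, 0, 0, 0, 0, -1], [0, -0.3, 0, 0, 0, 0, -1], [0, -0.3, 0, 0, 0, 0, -1]],
])

```text
clock: 9.8
eef_pos: [525.4, 272.1, 47.2]
tcp_rot: [2.243, 2.199, 0.001]
wrist_force: [1.8, -1.4, 0.6]
width: 0.098
finger_force: 59.4
```

Run:
```python
from h import *
s=observe(); print(s["eef_pos"],s["width"],s["finger_force"],s["wrist_force"])
```

```text
[525.37 272.11  47.15] 0.09846414594533268 59.37768816947937 [ 1.84 -1.4   0.62]
```

Emit:
carry_out([
  [[0, -0.4, 0, 0, 0, 0, -1], [0, -0.45, 0, 0, 0, 0, -1], [0, -0.45, 0, 0, 0, 0, -1], [0, -0.45, 0, 0, 0, 0, -1], [0, -0.4, 0, 0, 0, 0, -1], [0, -0.3, 0, 0, 0, 0, -1], [0, 0, 0, 0, 0, 0, -1], [0, 0, 0, 0, 0, 0, -1], [0, 0, 0, 0, 0, 0, -0.2], [0, 0, 0, 0, 0, 0, -0.2]],
])

```text
clock: 10.8
eef_pos: [427.6, 274.5, 46.9]
tcp_rot: [-2.242, -2.2, -0.001]
wrist_force: [-0.1, 0.2, 0.7]
width: 0.395
finger_force: 0.0
```

Emit:
carry_out([
  [[0, 0, 0, 0, 0, 0, -0.2], [0, 0, -0.4, 0, 0, 0, -0.2], [0, 0, -1, 0, 0, 0, 1], [0, 0, -1, 0, 0, 0, 1], [0, 0, -1, 0, 0, 0, 1], [0, 0, -1, 0, 0, 0, 1], [0, 0.6, 0, 0, 0, 0, 1], [0, 0.6, 0, 0, 0, 0, 1], [0, 0.6, 0, 0, 0, 0, 1], [0, 0, 0, 0, 0, 0, 1]],
])

```text
clock: 11.8
eef_pos: [501.8, 272.1, 222.2]
tcp_rot: [2.245, 2.197, 0.001]
wrist_force: [0.1, 1.3, 0.0]
width: 1.0
finger_force: 0.0
```

Run:
```python
from h import *
import pickle
s=observe(); print(s["eef_pos"],s["width"],s["finger_force"],s["wrist_force"])
ct,it,ht=shot("top");cw,iw,hw=shot("wrist"); s=observe(); print(s["eef_pos"])
pickle.dump((cw,iw,ct,it),open("w5.pkl","wb"))
cv2.imwrite("w5.png",iw[:,:,::-1]); 
H,S,V=[hw[...,i] for i in range(3)]
for nm,m in(("brass",(H>16)&(H<32)&(S>90)),("dark",(V<70)),("redbox",((H<8)|(H>170))&(S>150))):
    b,_=blobs(m,250); print(nm,[(x[0],x[1].tolist(),plane(cw,x[1],30)[0].round().tolist()) for x in b][:9])
cv2.imwrite("pics/m3.png",np.vstack([iw[:,:,::-1],cv2.resize(it[150:270,110:300,::-1],(316,200),interpolation=cv2.INTER_CUBIC).__class__ and np.hstack([cv2.resize(it[150:270,110:300,::-1],(316,200),interpolation=cv2.INTER_CUBIC),np.zeros((200,324,3),np.uint8)])]))
```

```text
[501.78 272.07 222.16] 1.000196483250878 0.0 [0.07 1.29 0.03]
[499.43 272.8  222.32]
brass [([417, 46, 29, 203, 437], [434.4, 112.1], [626.0, 343.0, 30.0]), ([277, 56, 40, 237, 1785], [290.0, 172.5], [476.0, 283.0, 30.0]), ([325, 96, 46, 164, 4062], [346.3, 173.7], [537.0, 281.0, 30.0])]
dark [([52, 0, 82, 61, 2675], [96.9, 23.9], [297.0, 431.0, 30.0]), ([421, 28, 27, 19, 256], [436.9, 39.4], [623.0, 410.0, 30.0]), ([491, 70, 60, 224, 3235], [519.8, 175.7], [724.0, 275.0, 30.0]), ([233, 126, 43, 107, 1212], [244.2, 168.9], [427.0, 288.0, 30.0]), ([339, 152, 17, 66, 716], [347.1, 184.4], [537.0, 269.0, 30.0]), ([0, 248, 640, 152, 53008], [320.2, 349.8], [505.0, 55.0, 30.0])]
redbox [([0, 0, 640, 351, 72095], [204.1, 175.0], [383.0, 283.0, 30.0]), ([398, 116, 31, 119, 3040], [412.4, 173.5], [608.0, 280.0, 30.0]), ([244, 139, 36, 89, 2730], [262.1, 182.8], [445.0, 273.0, 30.0]), ([615, 254, 25, 61, 698], [631.1, 294.9], [880.0, 126.0, 30.0]), ([578, 317, 37, 26, 526], [598.8, 326.5], [851.0, 83.0, 30.0]), ([99, 363, 56, 37, 1363], [128.2, 384.8], [251.0, 5.0, 30.0]), ([480, 363, 48, 37, 1162], [500.6, 383.4], [741.0, -2.0, 30.0])]
```

View pics/m3.png

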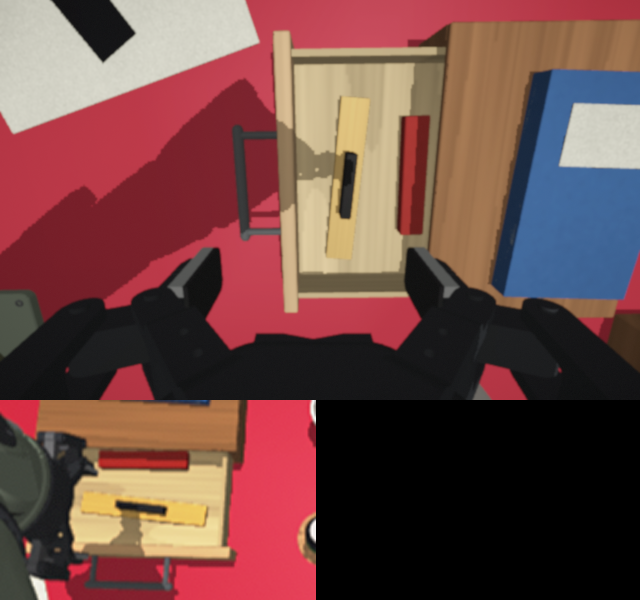

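The drawer is well open. The straightedge (brass) spans (325–371, 96–260) with its black rib at (347,184), the red box is at (412,174), and the tray is clear. Next, its pose from both views.

Run:
```python
from h import *
import pickle
cw,iw,ct,it=pickle.load(open("w5.pkl","rb")); hw=cv2.cvtColor(iw,cv2.COLOR_RGB2HSV); ht=cv2.cvtColor(it,cv2.COLOR_RGB2HSV)
def comp(m,x0,y0,x1,y1):
    k=np.zeros_like(m); k[y0:y1,x0:x1]=m[y0:y1,x0:x1]; n,l,st,ce=cv2.connectedComponentsWithStats(k.astype(np.uint8)); i=1+np.argmax(st[1:,4]); return np.argwhere(l==i)[:,::-1].astype(np.float32),st[i]
def rect(c,pts,z):
    W=plane(c,pts,z)[:,:2].astype(np.float32); return cv2.minAreaRect(W)
for nm,c,h,bx,by in(("wrist",cw,hw,(320,90,376,265),(333,145,362,225)),("top",ct,ht,(155,200,240,235),(170,205,215,222))):
    H,S,V=[h[...,i] for i in range(3)]
    p,st=comp((H>16)&(H<32)&(S>115)&(V>90),*bx); print(nm,"brass",st,rect(c,p,30))
    q,st=comp(V<75,*by); print(nm,"rib",st,rect(c,q,50)); 
    globals()[nm]=(cv2.minAreaRect(q)[0],cv2.minAreaRect(p)[0])
print("tri rib",tri([(cw,wrist[0]),(ct,top[0])]),"tri brass",tri([(cw,wrist[1]),(ct,top[1])]))
s=observe(); print(s["eef_pos"])
# fingertip in wrist view (open): brightest pad corner -> not needed, estimate
def tip(uv,half): # uv inner tip corner, known half opening
    z=half*cw["fx"]/abs(uv[0]-cw["cx"]); y=(uv[1]-cw["cy"])/cw["fy"]*z
    T=np.array([[0,-.966,-.259],[1,0,0],[0,-.259,.966]]); return np.array([65.46,0.64,-133.55])+T@np.array([0,y,z])
print(cw["cx"],cw["cy"],tip((219,249),42.5),tip((407,249),42.5))
```

```text
wrist brass [326  98  33 156 780] ((534.295654296875, 272.46185302734375), (170.81639099121094, 25.74299430847168), 84.61224365234375)
wrist rib [339 152  17  66 727] ((535.1435546875, 272.0602722167969), (67.9898681640625, 11.582982063293457), 84.48216247558594)
top brass [158 204  77  22 896] ((537.3326416015625, 269.5736389160156), (183.0970001220703, 32.777706146240234), 84.28678131103516)
top rib [180 211  30   8 117] ((535.5372314453125, 267.302734375), (69.44618225097656, 9.249338150024414), 84.24054718017578)
tri rib (array([536.76, 270.64,  39.14]), [np.float64(0.2532861544106126), np.float64(0.2532861544106573)]) tri brass (array([537.9 , 274.79,  13.78]), [np.float64(1.5804267670936325), np.float64(1.5804267670937286)])
[499.43 272.8  222.32]
313.01276019285586 201.8783514956075 [ 9.23  0.64 -6.11] [ 9.22  0.64 -6.07]
```

Emit:
carry_out([
  [[-0.02, 0.45, 0.5, 0, 0, 0, -0.06], [-0.01, 0.45, 0.5, 0, 0, 0.9, -0.06], [0, 0, 0.8, 0, 0, 0, -0.06], [0, 0, 0.9, 0, 0, 0, -0.06], [0, 0, 0.9, 0, 0, 0, -0.06], [0, 0, 0.6, 0, 0, 0, -0.06], [0, 0, 0.3, 0, 0, 0, -0.06], [0, 0, 0.12, 0, 0, 0, -0.06], [0, 0, 0, 0, 0, 0, -0.06], [0, 0, 0, 0, 0, 0, -0.06]],
])

```text
clock: 12.9
eef_pos: [536.1, 271.3, 38.9]
tcp_rot: [2.327, 2.11, 0.002]
wrist_force: [0.5, 0.5, -0.2]
width: 0.471
finger_force: 0.0
```

Run:
```python
from h import *
s=observe(); print(s["eef_pos"],s["width"],s["wrist_force"],move([535.3,271,37],down(84.5)))
```

```text
[536.08 271.26  38.95] 0.4710163724425009 [ 0.47  0.47 -0.24] (array([-0.01, -0.02,  0.05]), array([ 0.01, -0.01, -0.02]))
```

Emit:
carry_out([
  [[0, 0, 0.03, 0, 0, 0, -1], [0, 0, 0, 0, 0, 0, -1], [0, 0, 0, 0, 0, 0, -1], [0, 0, 0, 0, 0, 0, -1], [0, 0, 0, 0, 0, 0, -1], [0, 0, -0.3, 0, 0, 0, -1], [0, 0, -0.6, 0, 0, 0, -1], [0, 0, -0.8, 0, 0, 0, -1], [0, 0, -0.8, 0, 0, 0, -1], [0, 0, -0.8, 0, 0, 0, -1]],
])

```text
clock: 13.9
eef_pos: [535.4, 270.8, 170.6]
tcp_rot: [-2.327, -2.11, -0.0]
wrist_force: [0.0, 0.1, -2.9]
width: 0.121
finger_force: 62.2
```

Run:
```python
from h import *
s=observe(); print(s["eef_pos"],s["width"],s["finger_force"],s["wrist_force"])
b=16.5; bx=np.array([np.cos(np.radians(b)),np.sin(np.radians(b)),0]); M=np.array([552.,-286,0])
print("wrist preview target", M-60*bx)
# plan: 16 rows straight line to target at height, turning from 84.5 to 106.5
T=M-35*bx+np.array([0,0,205]); p=s["eef_pos"].copy(); yaw=84.5
n=15; step=(T-p)/n
for i in range(n):
    r=R.from_rotvec(down(yaw)); print((r.inv().apply(step)/40).round(2).tolist(),end=" "); yaw+=22/n
print(-22/n/5,np.linalg.norm(step))
```

```text
[535.39 270.78 170.56] 0.1211260773300319 62.15281131806023 [ 0.04  0.11 -2.9 ]
wrist preview target [ 494.47 -303.04    0.  ]
[-0.94, 0.06, -0.06] [-0.94, 0.04, -0.06] [-0.94, 0.01, -0.06] [-0.94, -0.01, -0.06] [-0.94, -0.03, -0.06] [-0.94, -0.06, -0.06] [-0.94, -0.08, -0.06] [-0.94, -0.11, -0.06] [-0.94, -0.13, -0.06] [-0.93, -0.15, -0.06] [-0.93, -0.18, -0.06] [-0.92, -0.2, -0.06] [-0.92, -0.23, -0.06] [-0.91, -0.25, -0.06] [-0.9, -0.27, -0.06] -0.29333333333333333 37.86823619768195
```

Emit:
carry_out([
  [[-0.4, 0, -0.2, 0, 0, -0.3, -1], [-0.94, 0.04, -0.1, 0, 0, -0.3, -1], [-0.94, 0.01, -0.1, 0, 0, -0.3, -1], [-0.94, -0.01, -0.1, 0, 0, -0.3, -1], [-0.94, -0.03, -0.1, 0, 0, -0.3, -1], [-0.94, -0.06, -0.1, 0, 0, -0.3, -1], [-0.94, -0.08, -0.1, 0, 0, -0.3, -1], [-0.94, -0.11, 0, 0, 0, -0.3, -1], [-0.94, -0.13, 0, 0, 0, -0.3, -1], [-0.93, -0.15, 0, 0, 0, -0.3, -1]],
])

```text
clock: 14.9
eef_pos: [524.2, -85.9, 201.3]
tcp_rot: [2.03, 2.397, 0.0]
wrist_force: [0.2, -0.1, -3.6]
width: 0.128
finger_force: 62.2
```

Emit:
carry_out([
  [[-0.93, -0.18, 0, 0, 0, -0.3, -1], [-0.92, -0.2, 0, 0, 0, -0.3, -1], [-0.92, -0.23, 0, 0, 0, -0.3, -1], [-0.91, -0.25, 0, 0, 0, -0.3, -1], [-0.9, -0.27, 0, 0, 0, -0.2, -1], [-0.4, -0.1, 0, 0, 0, 0, -1], [0, 0, 0, 0, 0, 0, -1], [0, 0, 0, 0, 0, 0, -1], [0, 0, 0, 0, 0, 0, -1], [0, 0, 0, 0, 0, 0, -1]],
])

```text
clock: 15.9
eef_pos: [520.6, -288.6, 200.8]
tcp_rot: [1.88, 2.517, 0.0]
wrist_force: [-0.2, 0.0, -2.7]
width: 0.123
finger_force: 62.3
```

```bash
cat >> h.py <<'E'
def edge(c,red,a,b,z,w=10):
    a=np.array(a,float);b=np.array(b,float);d=(b-a)/np.linalg.norm(b-a);n=np.array([-d[1],d[0]]);P=[]
    for t in np.linspace(.05,.95,80):
        p=a+(b-a)*t; K=np.arange(-w,w+.1,.5); q=p+np.outer(K,n)
        v=cv2.remap(red.astype(np.float32),q[:,0].astype(np.float32),q[:,1].astype(np.float32),cv2.INTER_LINEAR).ravel()>.5
        j=np.nonzero(np.diff(v.astype(int)))[0]
        if len(j): P.append(p+n*(K[j[np.argmin(abs(j-len(K)//2))]]+.25))
    P=np.array(P); W=plane(c,P,z)[:,:2]
    l=cv2.fitLine(W.astype(np.float32),cv2.DIST_HUBER,0,.01,.01).ravel()
    return l,np.abs((W-l[2:])@np.array([-l[1],l[0]])).mean(),len(P),P
E
python3 - <<'E'
from h import *
import pickle
s=observe(); print(s["eef_pos"],s["width"],s["finger_force"],R.from_rotvec(s["tcp_rot"]).as_matrix()[:2,:2])
cw,iw,hw=shot("wrist"); pickle.dump((cw,iw),open("w6.pkl","wb")); cs,si,hs=shot("side"); pickle.dump((cs,si),open("s6.pkl","wb"))
E=np.array(cw["extrinsics"]); print("cam",E[:3,3])
red=((hw[...,0]<6)|(hw[...,0]>165))&(hw[...,1]>140)
for C in([(517.8,-171.3),(587,-401.8)],):
  for z in (0,10):
    px=proj(cw,[(x,y,z) for x,y in C]); print(z,px)
    l,r,n,P=edge(cw,red,px[0],px[1],z,25); print(l,np.degrees(np.arctan2(l[1],l[0])),r,n,P[::16].round(0).tolist())
H,S,V=[hw[...,i] for i in range(3)]
b,_=blobs((H>16)&(H<32)&(S>100)&(V>70),150); print("brass",b)
b,_=blobs((S<60)&(V>150),300); print("white",b)
b,_=blobs((H>4)&(H<16)&(S>60)&(S<190)&(V<150)&(V>40),150); print("brown",b)
E
```

```text
[ 520.62 -288.6   200.8 ] 0.1233291311251751 62.266712132617386 [[-0.28  0.96]
 [ 0.96  0.28]]
cam [ 502.72 -226.65  334.23]
0 [[342.88  71.07]
 [338.88 283.  ]]Traceback (most recent call last):
  File "<stdin>", line 10, in <module>
  File "h.py", line 39, in edge
    P=np.array(P); W=plane(c,P,z)[:,:2]
                     ~~~~~^^^^^^^
  File "h.py", line 10, in plane
    o,d=ray(c,uv); return o+d*((z-o[2])/d[:,2])[:,None]
        ~~~^^^^^^
  File "h.py", line 7, in ray
    d=np.c_[(uv[:,0]-c["cx"])/c["fx"],(uv[:,1]-c["cy"])/c["fy"],np.ones(len(uv))]@E[:3,:3].T
             ~~^^^^^
IndexError: index 0 is out of bounds for axis 1 with size 0
```

Emit:
carry_out([
  [[0, -0.4, 0.5, 0, 0, 0, -1], [0, -0.4, 0.5, 0, 0, 0, -1], [0, 0, 0.5, 0, 0, 0, -1], [0, 0, 0, 0, 0, 0, -1], [0, 0, 0, 0, 0, 0, -1], [0, 0, 0, 0, 0, 0, -1], [0, 0, 0, 0, 0, 0, -1], [0, 0, 0, 0, 0, 0, -1], [0, 0, 0, 0, 0, 0, -1], [0, 0, 0, 0, 0, 0, -1]],
])

```text
clock: 17.0
eef_pos: [489.8, -298.5, 140.6]
tcp_rot: [1.882, 2.515, 0.0]
wrist_force: [0.3, 0.4, -3.0]
width: 0.128
finger_force: 61.8
```

```bash
cat > e.py <<'E'
from h import *
import pickle
s=observe(); print(s["eef_pos"],s["width"],s["finger_force"],R.from_rotvec(s["tcp_rot"]).as_matrix()[:2,:2].tolist(),s["clock"])
cw,iw,hw=shot("wrist"); pickle.dump((cw,iw),open("w6.pkl","wb"))
E=np.array(cw["extrinsics"]); print("cam",E[:3,3])
red=((hw[...,0]<6)|(hw[...,0]>165))&(hw[...,1]>140)
C=[(517.8,-171.3),(587,-401.8)]
for z in (0,10):
    px=proj(cw,[(x,y,z) for x,y in C]); print(z,px)
    try:
        l,r,n,P=edge(cw,red,px[0],px[1],z,25); print(l,np.degrees(np.arctan2(l[1],l[0])),r,n,P[::16].round(0).tolist())
    except Exception as e: print(e)
r0=int(px[:,1].mean())
for v in (100,140,180,220,240): print(v,["".join("R" if x else "." for x in red[v,250:450:4])],hw[v,300:400:20,:].tolist())
H,S,V=[hw[...,i] for i in range(3)]
b,_=blobs((H>16)&(H<32)&(S>100)&(V>60),150); print("brass",b)
E
python3 e.py
```

```text
[ 489.78 -298.51  140.61] 0.12818072839516145 61.79258355833042 [[-0.28229381602942843, 0.9593279874294092], [0.9593279946882138, 0.28229381468373965]] 17.0
cam [ 471.94 -236.52  274.04]
0 [[388.73  58.48]
 [375.21 312.32]]
[   0.29   -0.96  552.34 -288.8 ] -73.38086 0.2544668284005385 74 [[387.0, 71.0], [384.0, 117.0], [382.0, 164.0], [380.0, 210.0], [377.0, 256.0]]
10 [[391.73  56.  ]
 [377.18 318.4 ]]
[   0.28   -0.96  547.11 -279.01] -73.47691 0.20853158819974965 72 [[388.0, 69.0], [385.0, 117.0], [382.0, 165.0], [379.0, 212.0], [377.0, 260.0]]
100 ['RRRRRRRR.................RRRRRRRRR................'] [[20, 129, 146], [19, 128, 147], [20, 129, 144], [176, 175, 192], [176, 175, 192]]
140 ['RRRRRRRR................RRRRRRRRRR................'] [[19, 130, 145], [20, 128, 147], [20, 128, 143], [176, 173, 193], [176, 174, 193]]
180 ['..RRRRRR................RRRRRRRRR.................'] [[19, 129, 144], [19, 128, 147], [20, 130, 143], [176, 172, 194], [177, 176, 155]]
220 ['....RRRRR...............RRRRRRRRR.................'] [[18, 125, 59], [150, 12, 21], [20, 130, 141], [176, 172, 194], [10, 136, 71]]
240 ['RRRRRRRRR...............RRRRRRRRR.................'] [[0, 0, 22], [30, 12, 21], [20, 128, 138], [176, 172, 194], [11, 134, 95]]
brass [([280, 64, 67, 183, 9538], array([312.6, 139.7])), ([293, 315, 10, 23, 180], array([297.4, 327.1])), ([324, 316, 10, 22, 181], array([328.7, 327.1]))]
```

```bash
cat > bar.py <<'E'
from h import *
import pickle,sys
def bar(cw,hw,z):
    H,S,V=[hw[...,i] for i in range(3)]
    n,l,st,ce=cv2.connectedComponentsWithStats(((H>16)&(H<32)&(S>100)&(V>60)).astype(np.uint8)); i=1+np.argmax(st[1:,4]); m=(l==i)
    L=[];Rr=[]
    for v in range(st[i][1]+8,st[i][1]+110,2):
        u=np.nonzero(m[v])[0]; L.append((u[0]-.5,v)); Rr.append((u[-1]+.5,v))
    res=[]
    for P in(L,Rr):
        W=plane(cw,P,z)[:,:2].astype(np.float32); f=cv2.fitLine(W,cv2.DIST_HUBER,0,.01,.01).ravel(); res.append(f)
    uu=np.nonzero(m[st[i][1]+2])[0]; end=plane(cw,(uu.mean(),st[i][1]-.5),z)[0]
    return res,end,st[i]
if __name__=="__main__":
    cw,iw=pickle.load(open("w6.pkl","rb")); hw=cv2.cvtColor(iw,cv2.COLOR_RGB2HSV)
    s=observe(); z=s["eef_pos"][2]-7.7
    res,end,st=bar(cw,hw,z); print(st,end)
    for f in res: print(f,np.degrees(np.arctan(f[1]/f[0])))
    n=np.array([-res[0][1],res[0][0]]); print("width",(res[1][2:]-res[0][2:])@n)
    print("TCP to lines",[(s["eef_pos"][:2]-f[2:])@n for f in res])
    ex=np.array([-.2823,.9593]); print("end along tool x from TCP",(end[:2]-s["eef_pos"][:2])@ex)
    bx=np.array([np.cos(np.radians(16.55)),np.sin(np.radians(16.55))]); by=np.array([-bx[1],bx[0]]); M=np.array([552.4,-286.6])
    # line M projected on fitted line
    M=np.array([552.34,-288.8])+by*((M-np.array([552.34,-288.8]))@by); d=s["eef_pos"][:2]-M; print("TCP in board frame",d@bx,d@by,M)
E
python3 bar.py
```

```text
[ 280   64   67  183 9538] [ 464.94 -213.96  132.87]
[   0.28   -0.96  458.72 -243.28] -73.49241
[   0.28   -0.96  484.06 -228.24] -73.6866
width 28.575853
TCP to lines [np.float64(14.110891049635004), np.float64(-14.464962136355124)]
end along tool x from TCP 88.08841247391476
TCP in board frame -62.712245936084805 6.449585602931451 [ 551.74 -286.79]
```

Emit:
carry_out([
  [[-0.1, 0.58, 0.4, 0, 0, 0, -1], [0, 0.57, 0.5, 0, 0, 0, -1], [0, 0, 0.6, 0, 0, 0, -1], [0, 0, 0.6, 0, 0, 0, -1], [0, 0, 0.5, 0, 0, 0, -1], [0, 0, 0.3, 0, 0, 0, -1], [0, 0, 0, 0, 0, 0, -1], [0, 0, 0, 0, 0, 0, -1], [0, 0, 0, 0, 0, 0, -1], [0, 0, 0, 0, 0, 0, -1]],
])

```text
clock: 18.05
eef_pos: [535.3, -289.5, 25.3]
tcp_rot: [1.881, 2.515, 0.0]
wrist_force: [0.8, 0.1, -2.9]
width: 0.125
finger_force: 61.6
```

```bash
cat > bf.py <<'E'
from h import *
s=observe(); bx=np.array([np.cos(np.radians(16.55)),np.sin(np.radians(16.55))]); by=np.array([-bx[1],bx[0]]); d=s["eef_pos"][:2]-np.array([551.74,-286.79])
f=s["wrist_force"]; print("board x,y",d@bx,d@by,"z",s["eef_pos"][2],"F along x,y,z",f[:2]@bx,f[:2]@by,f[2],"mom",s["moment"],"grip",s["finger_force"],s["width"],s["clock"])
E
python3 bf.py
```

```text
board x,y -16.51354699316846 2.0283579754628422 z 25.33938026722676 F along x,y,z 0.8502770278615468 -0.09849246436359327 -2.921216282641174 mom [-0.01 -0.01  0.  ] grip 61.62650639036883 0.12451012055141156 18.05
```

Emit:
carry_out([
  [[0, 0, 0.1, 0, 0, 0, -1], [0, 0, 0, 0, 0, 0, -1], [0, 0.02, 0, 0, 0, 0, -1], [0, 0.02, 0, 0, 0, 0, -1], [0, 0.02, 0, 0, 0, 0, -1], [0, 0, 0, 0, 0, 0, -1], [0, 0, 0, 0, 0, 0, -1], [0, 0, 0, 0, 0, 0, -1], [0, 0, 0, 0, 0, 0, -1], [0, 0, 0, 0, 0, 0, -1]],
])

```text
clock: 19.05
eef_pos: [535.8, -289.3, 20.6]
tcp_rot: [-1.881, -2.513, 0.004]
wrist_force: [-11.3, -1.7, 9.6]
width: 0.124
finger_force: 64.7
```

```bash
python3 bf.py
```

```text
board x,y -16.03079974969575 2.110287257421816 z 20.621454558356774 F along x,y,z -11.292074324050702 1.6022664891112957 9.57314634010377 mom [-0.3   2.45  0.03] grip 64.70147138326865 0.12444899642914894 19.05
```

Emit:
carry_out([
  [[0, 0, 0, 0, 0, 0, -0.06], [0, 0, 0, 0, 0, 0, -0.06], [0, 0, 0, 0, 0, 0, -0.06], [0, 0, 0, 0, 0, 0, -0.06], [0, 0, -0.2, 0, 0, 0, -0.06], [0, 0, -0.5, 0, 0, 0, -0.06], [0, 0, -0.8, 0, 0, 0, -0.06], [0, -0.5, -0.8, 0, 0, 0, -0.06], [0, -0.5, -0.8, 0, 0, 0, -0.06], [0, -0.3, 0, 0, 0, 0, -0.06]],
])

```text
clock: 20.05
eef_pos: [487.5, -304.5, 148.7]
tcp_rot: [1.88, 2.511, 0.0]
wrist_force: [0.5, 0.9, -1.3]
width: 0.471
finger_force: 0.0
```

```bash
cat > chk.py <<'E'
from h import *
import pickle
s=observe(); print(s["eef_pos"],s["wrist_force"],s["clock"])
cw,iw,hw=shot("wrist"); pickle.dump((cw,iw),open("w7.pkl","wb"))
H,S,V=[hw[...,i] for i in range(3)]
b,l=blobs((H>16)&(H<32)&(S>100)&(V>60),300); print("brass",b)
n,l,st,ce=cv2.connectedComponentsWithStats(((H>16)&(H<32)&(S>100)&(V>60)).astype(np.uint8)); i=1+np.argmax(st[1:,4])
p=np.argwhere(l==i)[:,::-1].astype(np.float32); W=plane(cw,p,12)[:,:2].astype(np.float32); r=cv2.minAreaRect(W); print(r)
bx=np.array([np.cos(np.radians(16.55)),np.sin(np.radians(16.55))]); by=np.array([-bx[1],bx[0]]); M=np.array([551.74,-286.79])
q=cv2.boxPoints(r)-M; print("corners board frame",np.c_[q@bx,q@by]); c=np.array(r[0])-M; print("centre",c@bx,c@by)
red=((H<6)|(H>165))&(S>140)
# visible board edge past the bar's ends, z=0 near edge
for t in (-112,-106,-100,100,106,112):
    row=[]
    for x in np.arange(-12,16,.5):
        u,v=proj(cw,[[*(M+bx*x+by*t),0]])[0].round().astype(int); row.append(red[v,u] if 0<=v<400 and 0<=u<640 else 2)
    row=np.array(row); print(t,"red ends at",-12+.5*np.argmin(row==1) if (row==1).any() else None)
E
python3 chk.py
```

```text
[ 487.5  -304.51  148.69] [ 0.5   0.93 -1.3 ] 20.05
brass [([349, 89, 42, 192, 4360], array([367.9, 160.6]))]
((535.5350341796875, -289.7199401855469), (31.171382904052734, 177.53062438964844), 16.50019645690918)
corners board frame [[-31.88  90.59]
 [-32.03 -86.94]
 [ -0.86 -86.97]
 [ -0.71  90.56]]
centre -16.3682179302473 1.8074591326803828
-112 red ends at None
-106 red ends at None
-100 red ends at None
100 red ends at 0.5
106 red ends at 0.5
112 red ends at 1.0
```

The bar lies within about 1 mm of flush. I'll grip the rib again without any downward load and press it gently sideways, so the contact force confirms it.

Emit:
carry_out([
  [[0, 0.5, 0, 0, 0, 0, -0.06], [0, 0.5, 0.7, 0, 0, 0, -0.06], [0, 0.27, 0.8, 0, 0, 0, -0.06], [0, 0, 0.8, 0, 0, 0, -0.06], [0, 0, 0.5, 0, 0, 0, -0.06], [0, 0, 0.2, 0, 0, 0, -0.06], [0, 0, 0, 0, 0, 0, -0.06], [0, 0, 0, 0, 0, 0, -1], [0, 0, 0, 0, 0, 0, -1], [0, 0, 0, 0, 0, 0, -1]],
])

```text
clock: 21.1
eef_pos: [535.8, -289.5, 25.8]
tcp_rot: [1.882, 2.515, -0.002]
wrist_force: [-6.3, 0.1, 10.6]
width: 0.124
finger_force: 59.8
```

```bash
python3 bf.py
```

```text
board x,y -16.077595565899408 1.9206487197810103 z 25.786731089572363 F along x,y,z -6.009216767941883 1.8731056798175798 10.55018518449382 mom [0.12 1.43 0.  ] grip 59.768818616867065 0.12403544016186499 21.1
```

Emit:
carry_out([
  [[0, 0, 0, 0, 0, 0, -1], [0, 0, 0, 0, 0, 0, -1], [0, 0.02, 0, 0, 0, 0, -1], [0, 0.02, 0, 0, 0, 0, -1], [0, 0.02, 0, 0, 0, 0, -1], [0, 0, 0, 0, 0, 0, -1], [0, 0, 0, 0, 0, 0, -1], [0, 0, 0, 0, 0, 0, -1], [0, 0, 0, 0, 0, 0, -1], [0, 0, 0, 0, 0, 0, -1]],
])

```text
clock: 22.1
eef_pos: [535.9, -289.5, 25.8]
tcp_rot: [-1.881, -2.512, 0.007]
wrist_force: [-19.8, -0.4, 22.4]
width: 0.124
finger_force: 61.4
```

```bash
python3 bf.py
```

```text
board x,y -15.905011487685934 1.9270808055560287 z 25.798210906635934 F along x,y,z -19.07195155834531 5.2194515874435465 22.38235759390209 mom [-0.    4.56  0.05] grip 61.364609599113464 0.12363827033286628 22.1
```

Pressing harder (−6 N to −19 N) moved it only 0.2 mm, so the bar is hard against the board edge. I ease off, release and check.

Emit:
carry_out([
  [[0, -0.03, -0.02, 0, 0, 0, -1], [0, 0, 0, 0, 0, 0, -0.06], [0, 0, 0, 0, 0, 0, -0.06], [0, 0, 0, 0, 0, 0, -0.06], [0, 0, -0.2, 0, 0, 0, -0.06], [0, 0, -0.6, 0, 0, 0, -0.06], [0, 0, -0.8, 0, 0, 0, -0.06], [0, -0.5, -0.8, 0, 0, 0, -0.06], [0, -0.5, -0.8, 0, 0, 0, -0.06], [0, -0.3, 0, 0, 0, 0, -0.06]],
])

```text
clock: 23.1
eef_pos: [487.6, -304.5, 157.6]
tcp_rot: [1.88, 2.511, 0.0]
wrist_force: [-0.4, -0.4, -1.3]
width: 0.471
finger_force: 0.0
```

```bash
python3 chk.py
python3 - <<'E'
from h import *
s=observe(); p=s["eef_pos"]; T=np.array([427.6,274,190]); yaw=106.5; n=17; step=(T-p)/n
for i in range(n):
    r=R.from_rotvec(down(yaw)); print((r.inv().apply(step)/40).round(2).tolist(),end=" "); yaw-=17.5/n
print(17.5/n/5)
E
```

```text
[ 487.57 -304.46  157.57] [-0.39 -0.44 -1.26] 23.1
brass [([347, 90, 41, 186, 4233], array([365.9, 162. ]))]
((535.4022216796875, -289.4250183105469), (31.222309112548828, 176.9159698486328), 16.464292526245117)
corners board frame [[-31.89  90.61]
 [-32.16 -86.31]
 [ -0.93 -86.35]
 [ -0.67  90.56]]
centre -16.411519134729538 2.1279947441187277
-112 red ends at None
-106 red ends at None
-100 red ends at None
100 red ends at 0.5
106 red ends at 1.0
112 red ends at 0.5
[0.84, 0.16, -0.05] [0.84, 0.14, -0.05] [0.85, 0.13, -0.05] [0.85, 0.11, -0.05] [0.85, 0.1, -0.05] [0.85, 0.08, -0.05] [0.85, 0.07, -0.05] [0.85, 0.05, -0.05] [0.85, 0.04, -0.05] [0.86, 0.02, -0.05] [0.86, 0.01, -0.05] [0.86, -0.01, -0.05] [0.86, -0.02, -0.05] [0.85, -0.04, -0.05] [0.85, -0.05, -0.05] [0.85, -0.07, -0.05] [0.85, -0.08, -0.05] 0.20588235294117646
```

Emit:
carry_out([
  [[0.4, 0.08, -0.3, 0, 0, 0.2, -0.2], [0.84, 0.14, -0.3, 0, 0, 0.2, -0.2], [0.85, 0.13, -0.2, 0, 0, 0.2, -0.2], [0.85, 0.11, 0, 0, 0, 0.2, -0.2], [0.85, 0.1, 0, 0, 0, 0.2, -0.2], [0.85, 0.08, 0, 0, 0, 0.2, -0.2], [0.85, 0.07, 0, 0, 0, 0.2, -0.2], [0.85, 0.05, 0, 0, 0, 0.2, -0.2], [0.85, 0.04, 0, 0, 0, 0.2, -0.2], [0.86, 0.02, 0, 0, 0, 0.2, -0.2]],
])

```text
clock: 24.15
eef_pos: [454.4, 20.8, 185.4]
tcp_rot: [-2.094, -2.342, -0.0]
wrist_force: [0.6, 0.3, -0.3]
width: 0.395
finger_force: 0.0
```

Emit:
carry_out([
  [[0.86, 0.01, 0, 0, 0, 0.2, -0.2], [0.86, -0.01, 0, 0, 0, 0.2, -0.2], [0.86, -0.02, 0, 0, 0, 0.2, -0.2], [0.85, -0.04, 0, 0, 0, 0.2, -0.2], [0.85, -0.05, 0, 0, 0, 0.2, -0.2], [0.85, -0.07, 0, 0, 0, 0.2, -0.2], [0.85, -0.08, 0, 0, 0, 0.2, -0.2], [0.4, 0, 0, 0, 0, 0.1, -0.2], [0, 0, 0, 0, 0, 0, -0.2], [0, 0, 0, 0, 0, 0, -0.2]],
])

```text
clock: 25.15
eef_pos: [430.1, 272.9, 185.2]
tcp_rot: [2.242, 2.2, -0.001]
wrist_force: [-0.2, 0.6, 0.4]
width: 0.398
finger_force: 0.0
```

Run:
```python
from h import *
s=observe(); print(s["eef_pos"],s["width"],s["clock"],s["joint_pos"])
print(move([427.6,274,47],down(89)))
cw,iw,hw=shot("wrist"); H,S,V=[hw[...,i] for i in range(3)]
a,b=proj(cw,[(427.6,219,52),(427.6,329,52)]); print(a,b)
# grey handle row profile: low saturation
for y in (240,260,290,310):
    u,v=proj(cw,[(427.6,y,52)])[0].round().astype(int); x=np.nonzero(S[v,u-40:u+40]<90)[0]+u-40; print(y,(u,v),x.min() if len(x) else None,x.max() if len(x) else None,plane(cw,(x.mean(),v),52) if len(x) else None)
```

```text
[430.06 272.86 185.24] 0.3979299022674814 25.15 [-0.52  0.69 -0.19  1.79  0.19  0.68 -0.84]
(array([ 0.03, -0.06,  3.46]), array([-0.  ,  0.01, -0.02]))
[311.32 250.01] [308.58 130.77]
240 (np.int64(311), np.int64(229)) 305 315 [[426.83 240.12  52.  ]]
260 (np.int64(310), np.int64(208)) 305 315 [[427.28 260.41  52.  ]]
290 (np.int64(310), np.int64(176)) 304 315 [[427.5  289.93  52.  ]]
310 (np.int64(309), np.int64(153)) 304 314 [[427.52 310.17  52.  ]]
```

The handle is still at x = 427.5. I go down and grip it.

Emit:
carry_out([
  [[0.03, -0.06, 0.6, 0, 0, 0, -0.2], [0, 0, 0.9, 0, 0, 0, -0.2], [0, 0, 0.9, 0, 0, 0, -0.2], [0, 0, 0.7, 0, 0, 0, -0.2], [0, 0, 0.36, 0, 0, 0, -0.2], [0, 0, 0, 0, 0, 0, -0.2], [0, 0, 0, 0, 0, 0, -1], [0, 0, 0, 0, 0, 0, -1], [0, 0, 0, 0, 0, 0, -1], [0, 0, 0, 0, 0, 0, -1]],
])

```text
clock: 26.2
eef_pos: [428.2, 274.4, 48.1]
tcp_rot: [2.243, 2.199, 0.002]
wrist_force: [-0.3, -3.9, 8.1]
width: 0.099
finger_force: 58.9
```

Emit:
carry_out([
  [[0, 0.2, 0, 0, 0, 0, -1], [0, 0.4, 0, 0, 0, 0, -1], [0, 0.4, 0, 0, 0, 0, -1], [0, 0.4, 0, 0, 0, 0, -1], [0, 0.4, 0, 0, 0, 0, -1], [0, 0.4, 0, 0, 0, 0, -1], [0, 0.4, 0, 0, 0, 0, -1], [0, 0.3, 0, 0, 0, 0, -1], [0, 0.15, 0, 0, 0, 0, -1], [0, 0, 0, 0, 0, 0, -1]],
])

```text
clock: 27.2
eef_pos: [550.8, 273.2, 48.1]
tcp_rot: [-2.243, -2.2, -0.006]
wrist_force: [1.4, 4.4, 3.7]
width: 0.101
finger_force: 59.0
```

Run:
```python
from h import *
s=observe(); print(s["eef_pos"],s["width"],s["finger_force"],s["wrist_force"],s["clock"])
```

```text
[550.82 273.16  48.12] 0.10096018361094138 58.97072911262512 [1.44 4.39 3.66] 27.2
```

Emit:
carry_out([
  [[0, 0.05, 0, 0, 0, 0, -1], [0, 0.05, 0, 0, 0, 0, -1], [0, 0.05, 0, 0, 0, 0, -1], [0, 0.03, 0, 0, 0, 0, -1], [0, 0.02, 0, 0, 0, 0, -1], [0, 0, 0, 0, 0, 0, -1], [0, 0, 0, 0, 0, 0, -1], [0, 0, 0, 0, 0, 0, -1], [0, 0, 0, 0, 0, 0, -1], [0, 0, 0, 0, 0, 0, -1]],
])

```text
clock: 28.2
eef_pos: [558.1, 273.1, 48.1]
tcp_rot: [-2.242, -2.2, -0.004]
wrist_force: [0.7, 5.1, 5.6]
width: 0.098
finger_force: 59.2
```

Run:
```python
from h import *
s=observe(); print(s["eef_pos"],s["width"],s["finger_force"],s["wrist_force"],s["clock"])
```

```text
[558.08 273.05  48.11] 0.09807292716522828 59.184356331825256 [0.65 5.08 5.58] 28.2
```

Emit:
carry_out([
  [[0, 0.04, 0, 0, 0, 0, -1], [0, 0.04, 0, 0, 0, 0, -1], [0, 0.04, 0, 0, 0, 0, -1], [0, 0.03, 0, 0, 0, 0, -1], [0, 0, 0, 0, 0, 0, -1], [0, 0, 0, 0, 0, 0, -1], [0, 0, 0, 0, 0, 0, -1], [0, 0, 0, 0, 0, 0, -1], [0, 0, 0, 0, 0, 0, -1], [0, 0, 0, 0, 0, 0, -1]],
])

```text
clock: 29.2
eef_pos: [559.0, 273.1, 47.9]
tcp_rot: [-2.236, -2.198, 0.01]
wrist_force: [-35.9, 1.0, 31.8]
width: 0.1
finger_force: 62.4
```

Run:
```python
from h import *
s=observe(); print(s["eef_pos"],s["width"],s["finger_force"],s["wrist_force"],s["clock"])
```

```text
[559.03 273.06  47.93] 0.09955922832924675 62.409265637397766 [-35.92   1.04  31.78] 29.2
```

The drawer hit its stop at x = 559 (−36 N). I ease off, release and rise.

Emit:
carry_out([
  [[0, -0.06, 0, 0, 0, 0, -1], [0, -0.04, 0, 0, 0, 0, -1], [0, 0, 0, 0, 0, 0, -0.2], [0, 0, 0, 0, 0, 0, -0.2], [0, 0, 0, 0, 0, 0, -0.2], [0, 0, -0.3, 0, 0, 0, -0.2], [0, 0, -0.7, 0, 0, 0, -0.2], [0, 0, -1, 0, 0, 0, -0.2], [0, 0, -1, 0, 0, 0, -0.2], [0, -0.5, -0.5, 0, 0, 0, -0.2]],
])

```text
clock: 30.2
eef_pos: [541.4, 272.2, 190.7]
tcp_rot: [2.243, 2.197, 0.007]
wrist_force: [-0.5, -0.6, -0.7]
width: 0.399
finger_force: 0.0
```

Run:
```python
from h import *
s=observe(); print(s["eef_pos"],s["width"],s["wrist_force"],s["clock"])
cw,iw,hw=shot("wrist"); H,S,V=[hw[...,i] for i in range(3)]
for y in (250,270,300,310):
    u,v=proj(cw,[(559,y,52)])[0].round().astype(int); x=np.nonzero(S[v,u-20:u+20]<80)[0]+u-20; print(y,(u,v),x.min() if len(x) else None,x.max() if len(x) else None,plane(cw,(x.mean(),v),52) if len(x) else None)
ct,it,ht=shot("top"); H,S,V=[ht[...,i] for i in range(3)]
m=(S<60)&(V>150); mm=np.zeros_like(m); mm[210:250,270:340]=m[210:250,270:340]; b,_=blobs(mm,10); print("cap",[plane(ct,x[1],123)[0] for x in b])
n,l,st,ce=cv2.connectedComponentsWithStats((((H>16)&(H<32)&(S>100)&(V>90))*(np.indices(H.shape)[1]>360)*(np.indices(H.shape)[0]>195)*(np.indices(H.shape)[1]<480)).astype(np.uint8)); i=1+np.argmax(st[1:,4]); W=plane(ct,np.argwhere(l==i)[:,::-1],12)[:,:2].astype(np.float32); print("bar",cv2.minAreaRect(W))
```

```text
[541.39 272.18 190.71] 0.399192740822033 [-0.54 -0.57 -0.68] 30.2
250 (np.int64(331), np.int64(216)) 326 335 [[558.13 250.31  52.  ]]
270 (np.int64(331), np.int64(196)) 326 335 [[558.27 269.59  52.  ]]
300 (np.int64(331), np.int64(163)) 326 336 [[558.93 299.98  52.  ]]
310 (np.int64(331), np.int64(152)) 326 336 [[559.   309.74  52.  ]]
cap [array([501.07,   8.28, 123.  ])]
bar ((537.2828369140625, -289.1632080078125), (33.08799362182617, 180.284423828125), 16.46504783630371)
```

```bash
python3 -c "
from station import *
print(hand_in())"
```

```text
the job is handed in; nothing more can be done
None
```

The job is handed in at about 30 s on the clock, with no verdict returned: the bottle stands on the coaster, the straightedge lies against the board's edge (pressed until it stopped moving), and the drawer is pushed to its stop.

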